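# Take a blister pack off its display peg and stand it in the caddy

## Robot

A 6-joint arm with a two-finger parallel gripper is mounted at the origin on the work surface. World frame = base frame: x ahead of the robot, y to its left, z up, the work surface at z = 0. Lengths are in m, angles in rad, forces in N, time in s.
With the tool pointing down it reaches from about 0.35 to 0.775 m from the base axis. Payload 5.5 kg.
Tool frame: the origin (TCP) lies at the very end of the fingers, on their centre line; the grasp point (between the pads) lies 19 mm behind it; z points along the fingers, x is the direction in which the jaws open and shut, and the axes are right-handed (so a half turn about z gives the same grasp; the last joint's range is limited). The gripper opens to 85 mm and grips with 20 to 120 N. Pads are 22 mm wide; open, the fingers measure 114 mm over their backs; the gripper's body (76 mm by 85 mm) begins 54 mm behind the grasp point. The pads swing forward as they close: fully open they stand 13 mm farther back than shut.
Start: joints at [-1.453, 0.313, 0.046, 1.304, 0, 1.431], TCP at [0.147, -0.556, 0.231] pointing down, gripper open.
Joint ranges: [-2.76, 2.76], [-0.86, 1.69], [-1.03, 1.26], [-2.2, 2.34], [-1.47, 1.5], [-3.14, 3.14]. Speed limits (rad/s): [2.57, 2.57, 3.14, 3.14, 3.14, 3.14].

## Interface

Orientations are given as a 3x3 rotation matrix whose columns are the frame's x, y, z axes.
In Python, from bench import bot, viewer gives the robot as it stands. The module is installed in compiled form; this text tells all that it offers.
- The arm moves only by the shell command python3 -m inch 'ROWS' [OPENING] [FORCE]. ROWS is a JSON object of lists of equal length, an entry for each row: "delta_pos": the shift along the tool's x, y, z in units of 0.1 m (1.0 is 0.1 m), a list of three; "rotation": the turn, a rotation vector about the tool's x, y, z in units of 90 degrees (1.0 is 90 degrees), a list of three. A call has 1 to 12 rows; each row is the pose to reach, as a shift and turn from the pose measured when the call began, along the tool's axes at that moment; what a row does not reach only later rows make up. A row lasts 1/10 s, in which the tool goes at most 50 mm and 8.59 degrees, less where a joint would pass 70% of its speed; a pose out of reach is approached as far as the arm can. A call with a number of a shift or a turn outside -1 to 1 is refused whole. A call with a gripper value outside its range is refused whole. OPENING is the closure in counts, from 0 (fully open) to 255 (shut), set as the call begins (- or left out, the last holds). The fingers move at their own pace and stop on an object; FORCE is the grip in N (left out, the last holds). Time passes only in rows, so rows that repeat a pose let the fingers close. It gives the time, the measured TCP pose, the force and the opening at its end, in the units of the state.
- bot.read_state(): the state, without advancing time (a new reading comes with each control period).
- viewer.get_image(name): name is "scene" or "top" or "wrist"; returns a dict with "pixels" (384x512x3 uint8, blue, green, red), "fx", "fy", "cx", "cy" (pixels), "view" (4x4, takes a point from world to camera coordinates); the wrist camera has in their place "hand_eye" (4x4, takes a point from camera to tool coordinates, whose origin is the TCP and whose axes are the tool frame's). Camera axes: x right, y down, z forward; pixel columns grow to the right and rows downward; lengths in m; the calibration is good to about 2 mm. A picture is of the moment at which its call begins: read the wrist's pose just before it. There is no depth.
- bot.close_job(): hands the job in, once; it reports no verdict.
The state is a dict: "time_s": time; "q": joint angles; "qvel": joint speeds; "joint_efforts": joint torques, N m; "tool_pos": TCP position; "eef_rot": TCP orientation; "ft_force": force on the tool from outside, world axes, zero at the start; "torque": the same for the moment, N m; "gripper_width": finger opening in m.
Only numpy, scipy, OpenCV 4.12 (cv2) and the standard library are available. Lean on these libraries where they do the work, as an engineer would, in place of code of your own. Each camera call takes 0.05 s, during which the arm holds its last target.

## Task

Take the hanging nail-clipper pack off the display stand's wire peg, lifting its hang hole over the upturned tip as you slide it off, and keep hold of it. Feel your way: the peg has been bent up or down and must not be forced, so never let more than about 8 N act on the stand. Then lower the pack gently, rib up, fully into the green slot of the caddy, let go, and leave the bowl, jar and spray bottle where they stand.

Things in the scene. Friction and masses are not known exactly. Their poses are not given: they have to be found in the camera images.
- pack: Loose rigid pack, about 90 g (varies by a quarter), 152 mm tall, hanging upright on the peg. Origin: centre of its underside; z up, x through its thickness, y along its width. Blister 12 mm thick, 64 wide, z 0 to 85 (clear, blue inside, orange clippers); above it a blue hang card 4 thick, 64 wide, z 85 to 118; on top a white grip rib. Front and back alike.
- pack_hole (a point): Middle of the upper edge of the pack's hang hole, mid-thickness, 108 mm above the pack's origin; axes as the pack. The hole is 14 mm wide and 16.5 mm tall (pack z 91.5 to 108). This edge rests on the top of the peg at the start, 3 to 12 mm behind peg_root.
- pack_rib (a point): Centre of the white grip rib on top of the pack: 8 mm thick (x), 50 wide (y), 34 tall (pack z 118 to 152). Pinch it across its thickness from above.
- stand: Fixed display stand. Origin: underside centre of its white base plate (220 x 130 x 8 mm) on the table; z up; its -x is the way the peg points. A dark steel wire peg 5 mm thick sticks out of a post, at y = 0. Behind the post a blue panel (x 92 to 100 mm, 110 wide) reaches z = 60 mm. The peg is stiff: it does not give under 10 N.
- peg_post (a point): Where the peg leaves the post, on the wire's centreline: stand x = +86 mm, z = 200 mm. From here the peg is straight and level to peg_root.
- peg_root (a point): On the wire's centreline, stand x = +30 mm, z = 200 mm. From here the peg's outer 85 mm is straight but bent up or down by up to 0.22 rad (19 mm at the end), different each time and not measured: feel it. At its end the wire turns up, leaning 3 mm outward; the tip's rounded top is 8.5 mm above the wire's upper side, square to it. The peg ends about 91 mm out from here.
- caddy: Fixed caddy on the table. Origin: underside centre of its grey base (130 x 120 x 6 mm), z up. In its middle stands a green upright slot. Low white blocks (18 mm high) lie on its two sides along x.
- slot (a point): Centre of the green slot's floor, 6 mm above the table, axes as the caddy. The slot is open at the top, 18 mm wide inside along x, 74 mm along y, 50 mm deep, walls 6 mm. The pack stands in it with its thickness along x, either face either way.
- bowl: Bystander: loose metal bowl, 90 mm across, 40 mm high; origin at the centre of its underside.
- jar: Bystander: loose amber jar, 56 mm across, 90 mm high; origin at the centre of its underside.
- spray: Bystander: loose white spray bottle with green head, 64 mm across, 182 mm high; origin at the centre of its underside.

How it is judged:
On the way:
1. the pack is off the peg: its hang hole is beyond the peg's end, still held by the gripper at about peg height (x of pack_hole in the frame of stand below -0.067 m and z of pack_hole in the frame of stand above 0.17 m and contact force between the fingers and pack above 0.5 N), for 0.1 s.
At the end, for the whole second after the job is handed in: The pack stands in the caddy's slot, rib up, leaning less than 0.25 rad, its underside's centre within 9 mm of the slot's middle along the caddy's x and y and no more than 5 mm above the slot's floor, released and at rest (x of pack in the frame of caddy between -0.009 and 0.009 m and y of pack in the frame of caddy between -0.009 and 0.009 m and z of pack in the frame of caddy between 0.002 and 0.011 m and angle between pack's own z axis and vertical below 0.25 rad and linear speed of pack below 0.02 m/s and contact force between the fingers and pack below 0.05 N); the robot touches nothing.
It fails at once if more than 10 N between pack and stand or peg (contact force between pack and stand above 10 N).
It fails at once if more than 10 N between fingers and stand or peg (contact force between the fingers and stand above 10 N).
It fails at once if the pack is dropped or jammed into the caddy (more than 35 N between them) (contact force between pack and caddy above 35 N).
It fails at once if the bowl, jar or spray bottle is shifted more than 15 mm or tipped (distance of any of bowl, jar, spray from where it was at the start of the episode above 0.015 m or angle between any of bowl, jar, spray's own z axis and vertical above 0.3 rad).
It also fails if it takes over 72 s, if anything falls off the work surface, if the arm or the gripper's body presses on something with over 40 N, if the wrist force passes 120 N, or if a joint passes its speed limit or range.

## Working session

There is one attempt and no reset: what is moved stays moved. The work goes in short steps, Python scripts to look and compute and a shell command to move; the robot and the scene stay as the last step left them, time stands still between calls to the robot, and variables do not carry over. Pictures are saved under pics/ and viewed, and the job is handed in when it is done.

```bash
mkdir -p pics; python3 - <<'E'
from bench import bot,viewer
import cv2,json,numpy as np
s=bot.read_state(); print({k:np.round(v,3).tolist() for k,v in s.items()})
for n in ["scene","top","wrist"]:
    im=viewer.get_image(n); cv2.imwrite(f"pics/{n}0.png",im["pixels"]); 
    print(n,{k:np.round(v,4).tolist() for k,v in im.items() if k!="pixels"})
E
```

```text
{'time_s': 0.0, 'q': [-1.453, 0.314, 0.045, 1.304, -0.0, 1.431], 'qvel': [0.002, -0.001, 0.001, -0.001, 0.001, -0.001], 'joint_efforts': [-0.0, -48.063, 29.853, 0.019, -0.0, 0.0], 'tool_pos': [0.147, -0.555, 0.23], 'eef_rot': [[0.255, -0.967, -0.0], [-0.967, -0.255, 0.002], [-0.002, -0.0, -1.0]], 'ft_force': [-0.341, -0.651, 0.184], 'torque': [0.066, -0.028, -0.01], 'gripper_width': 0.086}
scene {'fx': 449.8095, 'fy': 449.8095, 'cx': 250.917, 'cy': 191.5974, 'view': [[0.6098, 0.7926, 0.0005, -0.3176], [0.4744, -0.3645, -0.8013, -0.1392], [-0.6349, 0.4888, -0.5983, 1.9652], [0.0, 0.0, 0.0, 1.0]]}
top {'fx': 371.4253, 'fy': 371.4253, 'cx': 252.0047, 'cy': 191.0097, 'view': [[0.0058, -0.9998, 0.0197, -0.0114], [-0.9888, -0.0087, -0.1487, 0.5646], [0.1489, -0.0186, -0.9887, 1.3326], [0.0, 0.0, 0.0, 1.0]]}
wrist {'fx': 284.8592, 'fy': 284.8592, 'cx': 254.4527, 'cy': 190.0121, 'hand_eye': [[1.0, 0.0005, -0.0002, -0.0007], [-0.0004, 0.9587, 0.2846, -0.0719], [0.0003, -0.2846, 0.9587, -0.1428], [0.0, 0.0, 0.0, 1.0]]}
```

View pics/scene0.png

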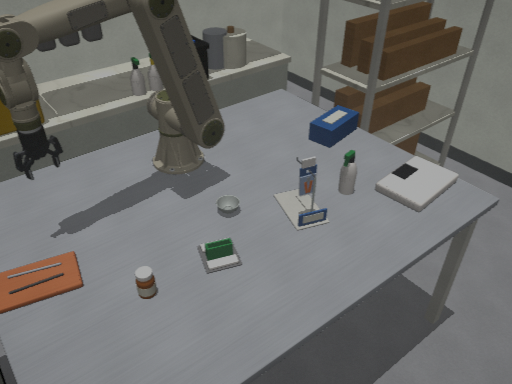

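View pics/top0.png

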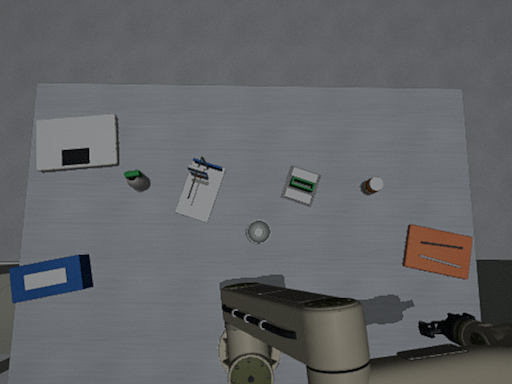

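View pics/wrist0.png

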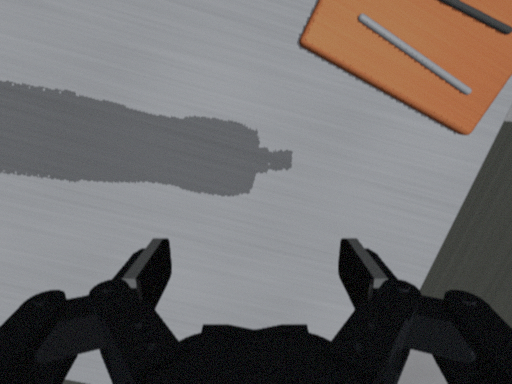

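```bash
cat > h.py <<'E'
import numpy as np,cv2
def ray(im,uv,T=None):
    # returns origin, dir in world
    d=np.array([(uv[0]-im["cx"])/im["fx"],(uv[1]-im["cy"])/im["fy"],1.])
    if "view" in im:
        V=im["view"];R=V[:3,:3].T;return -R@V[:3,3],R@d
    M=T@im["hand_eye"];return M[:3,3],M[:3,:3]@d
def plane(im,uv,z,T=None):
    o,d=ray(im,uv,T);return o+d*(z-o[2])/d[2]
def proj(im,P,T=None):
    V=im["view"] if "view" in im else np.linalg.inv(T@im["hand_eye"])
    p=V[:3,:3]@np.asarray(P)+V[:3,3];return np.array([im["fx"]*p[0]/p[2]+im["cx"],im["fy"]*p[1]/p[2]+im["cy"]])
def Tool(s):
    T=np.eye(4);T[:3,:3]=s["eef_rot"];T[:3,3]=s["tool_pos"];return T
def tri(rays):
    A=np.zeros((3,3));b=np.zeros(3)
    for o,d in rays:
        d=d/np.linalg.norm(d);M=np.eye(3)-np.outer(d,d);A+=M;b+=M@o
    return np.linalg.solve(A,b)
E
python3 - <<'E'
from bench import viewer
import cv2
for n,(x,y,w,h) in {"top":(165,140,175,115),"scene":(180,140,190,140)}.items():
    im=viewer.get_image(n)["pixels"][y:y+h,x:x+w]
    cv2.imwrite(f"pics/{n}1.png",cv2.resize(im,None,fx=4,fy=4,interpolation=cv2.INTER_CUBIC))
E
```

```text
(no output)
```

View pics/top1.png

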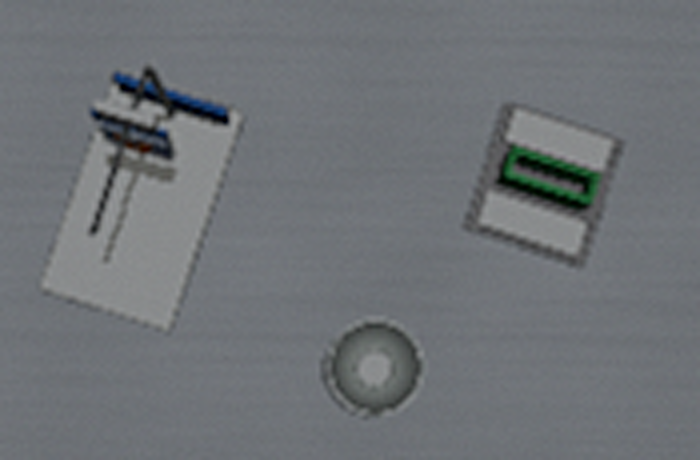

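View pics/scene1.png

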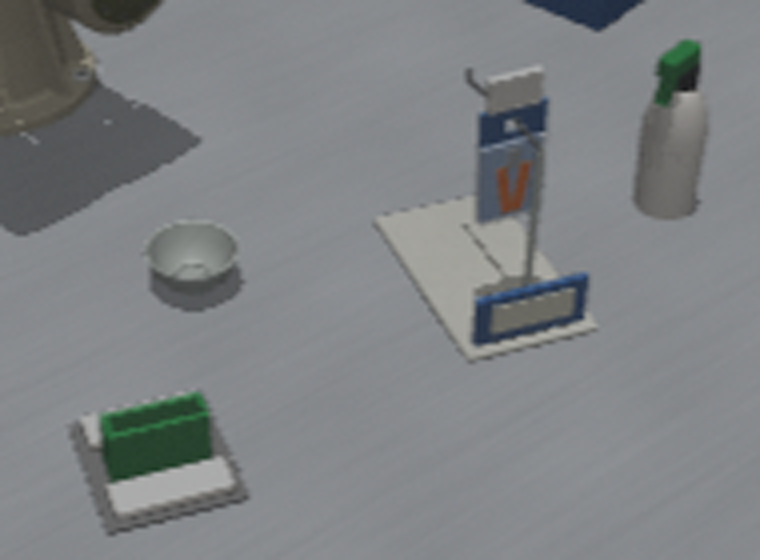

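```bash
python3 - <<'E'
from bench import viewer
from h import *
im=viewer.get_image("top");sc=viewer.get_image("scene")
f=lambda u,v:(165+(u+.5)/4-.5,140+(v+.5)/4-.5)
g=lambda u,v:(180+(u+.5)/4-.5,140+(v+.5)/4-.5)
NL,NR,FR=[plane(im,f(*p),.008) for p in [(42,288),(171,330),(243,112)]]
print(NL,NR,FR,np.linalg.norm(NL-NR),np.linalg.norm(FR-NR))
c=(NL+FR)/2;ax=FR-NR;print("stand",c,np.arctan2(ax[1],ax[0]), np.arctan2(*(NL-NR)[[0,1]])*-1)
C=[plane(im,f(*p),.006) for p in [(508,103),(622,141),(582,267),(465,228)]]
print("caddy",sum(C)/4); a=C[0]-C[3];b=C[1]-C[2];print(np.arctan2(a[1],a[0]),np.arctan2(b[1],b[0]),np.linalg.norm(a),np.linalg.norm(C[0]-C[1]))
# scene check
C2=[plane(sc,g(*p),.006) for p in [(110,533),(246,494)]];print(C2,C)
for nm,p,z in[("bowl",(376,368),.02)]:print(nm,plane(im,f(*p),z))
# green slot top rim
G=plane(im,f(550,177),.056);print("green",G)
# rib top centre in scene; peg tip
yaw=np.arctan2(ax[1],ax[0])
R=np.array([[np.cos(yaw),-np.sin(yaw),0],[np.sin(yaw),np.cos(yaw),0],[0,0,1]])
S=lambda p:np.array([c[0],c[1],0])+R@np.array(p)
for p in [(.086,0,.2),(.03,0,.2),(.035,0,.2025),(.1,.055,.06),(-.055,0,.2),(.035,.032,.2-.105),(.035,.025,.2465),(.035,-.025,.2465)]:
  u=proj(im,S(p));v=proj(sc,S(p));print(p,S(p).round(3),((u-[165,140])*4).round(),((v-[180,140])*4).round())
E
```

```text
[0.4892134  0.27984316 0.008     ] [0.45076501 0.15828479 0.008     ] [0.65947359 0.0944831  0.008     ] 0.1274939912359101 0.2182428167108187
stand [0.57434349 0.18716313 0.008     ] -0.2966755780365107 -0.3063391055849156
caddy [ 0.59231195 -0.19388891  0.006     ]
-0.33337470121735524 -0.3219845196133539 0.12881290468250953 0.11514498133596304
[array([ 0.64064476, -0.26716348,  0.006     ]), array([ 0.67207948, -0.15645551,  0.006     ])] [array([ 0.67129969, -0.15993407,  0.006     ]), array([ 0.63513072, -0.26925091,  0.006     ]), array([ 0.51323861, -0.22858852,  0.006     ]), array([ 0.54957879, -0.11778213,  0.006     ])]
bowl [ 0.41619693 -0.03312184  0.02      ]
green [ 0.59086308 -0.19162804  0.056     ]
(0.086, 0, 0.2) [0.657 0.162 0.2  ] [148.  64.] [536. 150.]
(0.03, 0, 0.2) [0.603 0.178 0.2  ] [126. 127.] [506. 115.]
(0.035, 0, 0.2025) [0.608 0.177 0.202] [128. 121.] [509. 116.]
(0.1, 0.055, 0.06) [0.686 0.211 0.06 ] [113.  69.] [585. 276.]
(-0.055, 0, 0.2) [0.522 0.203 0.2  ] [ 93. 225.] [464.  66.]
(0.035, 0.032, 0.09500000000000001) [0.617 0.208 0.095] [109. 135.] [532. 208.]
(0.035, 0.025, 0.2465) [0.615 0.201 0.246] [ 91. 100.] [539.  67.]
(0.035, -0.025, 0.2465) [0.601 0.153 0.246] [151. 119.] [486.  78.]
```

```bash
python3 -m inch '{"delta_pos":[[-0.5,-0.5,-0.5],[-1,-1,-1],[-1,-1,-1],[-1,-1,-1]],"rotation":[[0,0,-0.09],[0,0,-0.18],[0,0,-0.26],[0,0,-0.3]]}' 0 30
```

```text
time_s: 0.75
tool_pos: [0.2191, -0.4318, 0.3343]
eef_rot: [[0.67, -0.742, 0.001], [-0.742, -0.67, -0.003], [0.003, 0.001, -1.0]]
ft_force: [0.2, -0.2, -0.1]
gripper_width: 0.0856
```

```bash
python3 -m inch '{"delta_pos":[[0,-0.5,0],[0,-1,-0.2],[0,-1,-0.2],[0,-1,-0.2]],"rotation":[[0,0,-0.09],[0,0,-0.18],[0,0,-0.27],[0,0,-0.341]]}' 
for i in 1; do python3 -m inch '{"delta_pos":[[0.2,-0.5,0],[0.4,-1,0],[0.4,-1,0]],"rotation":[[0,0,0],[0,0,0],[0,0,0]]}'; done
python3 -m inch '{"delta_pos":[[0.2,-0.5,0],[0.4,-1,0],[0.4,-1,0]],"rotation":[[0,0,0],[0,0,0],[0,0,0]]}'
python3 -m inch '{"delta_pos":[[0.2,-0.5,0],[0.4,-1,0],[0.4,-1,0]],"rotation":[[0,0,0],[0,0,0],[0,0,0]]}'
```

```text
time_s: 1.15
tool_pos: [0.2948, -0.3634, 0.3555]
eef_rot: [[0.958, -0.287, 0.003], [-0.287, -0.958, -0.005], [0.004, 0.004, -1.0]]
ft_force: [0.1, 0.3, 0.4]
gripper_width: 0.085
time_s: 1.45
tool_pos: [0.3636, -0.2759, 0.3557]
eef_rot: [[0.959, -0.283, 0.004], [-0.283, -0.959, -0.004], [0.005, 0.003, -1.0]]
ft_force: [0.2, -0.4, 0.5]
gripper_width: 0.0852
time_s: 1.75
tool_pos: [0.432, -0.1884, 0.3557]
eef_rot: [[0.96, -0.279, 0.005], [-0.279, -0.96, -0.003], [0.005, 0.002, -1.0]]
ft_force: [-0.6, -0.1, -0.1]
gripper_width: 0.085
time_s: 2.05
tool_pos: [0.5001, -0.101, 0.3554]
eef_rot: [[0.961, -0.275, 0.005], [-0.275, -0.961, -0.002], [0.006, 0.001, -1.0]]
ft_force: [-0.3, -0.1, -0.3]
gripper_width: 0.0859
```

```bash

python3 -m inch '{"delta_pos":[[0.1,-0.5,0],[0.1,-1,0],[0.1,-1,0]],"rotation":[[0,0,0.01],[0,0,0.015],[0,0,0.015]]}'
python3 -m inch '{"delta_pos":[[0.1,-0.5,0],[0.1,-1,0],[0.1,-1,0]],"rotation":[[0,0,0],[0,0,0],[0,0,0]]}'
python3 -m inch '{"delta_pos":[[0,-0.5,0],[0,-0.9,0],[0,-0.9,0],[0,-0.9,0]],"rotation":[[0,0,0],[0,0,0],[0,0,0],[0,0,0]]}'
cat > look.py <<'E'
import sys,cv2,pickle
from bench import bot,viewer
from h import *
s=bot.read_state();im=viewer.get_image("wrist")
cv2.imwrite(f"pics/{sys.argv[1]}.png",im["pixels"]);pickle.dump((s,im),open(f"{sys.argv[1]}.pkl","wb"))
print(s["time_s"],s["tool_pos"],s["ft_force"],s["q"])
E
python3 look.py w1
```

```text
time_s: 2.35
tool_pos: [0.5381, -0.0043, 0.3548]
eef_rot: [[0.956, -0.293, 0.005], [-0.293, -0.956, -0.001], [0.005, 0.0, -1.0]]
ft_force: [0.9, -0.7, -0.0]
gripper_width: 0.0855
time_s: 2.65
tool_pos: [0.5779, 0.0911, 0.3539]
eef_rot: [[0.957, -0.289, 0.004], [-0.289, -0.957, -0.001], [0.004, -0.0, -1.0]]
ft_force: [1.3, -0.6, 0.3]
gripper_width: 0.0853
time_s: 3.05
tool_pos: [0.6042, 0.1763, 0.3534]
eef_rot: [[0.957, -0.289, 0.003], [-0.289, -0.957, -0.002], [0.003, 0.001, -1.0]]
ft_force: [-0.0, 0.6, 0.3]
gripper_width: 0.0855
3.05 [0.60417565 0.17630304 0.35337984] [-0.0244342   0.57893116  0.32658317] [ 0.15764701  0.43878468  0.52708604  1.65664314 -0.00245061  2.02166686]
```

View pics/w1.png

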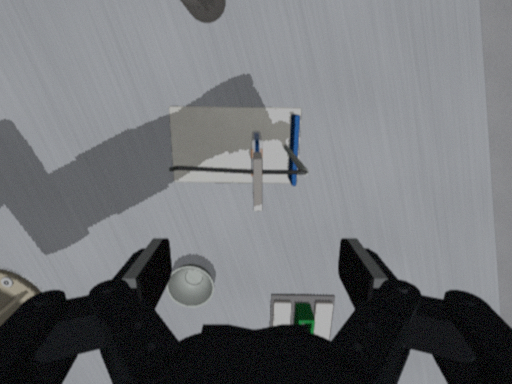

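```bash
python3 - <<'E'
import pickle,cv2
s,im=pickle.load(open("w1.pkl","rb"))
a=im["pixels"][95:220,155:320];cv2.imwrite("pics/w1z.png",cv2.resize(a,None,fx=4.8,fy=4.8,interpolation=cv2.INTER_CUBIC))
E
```

```text
(no output)
```

View pics/w1z.png

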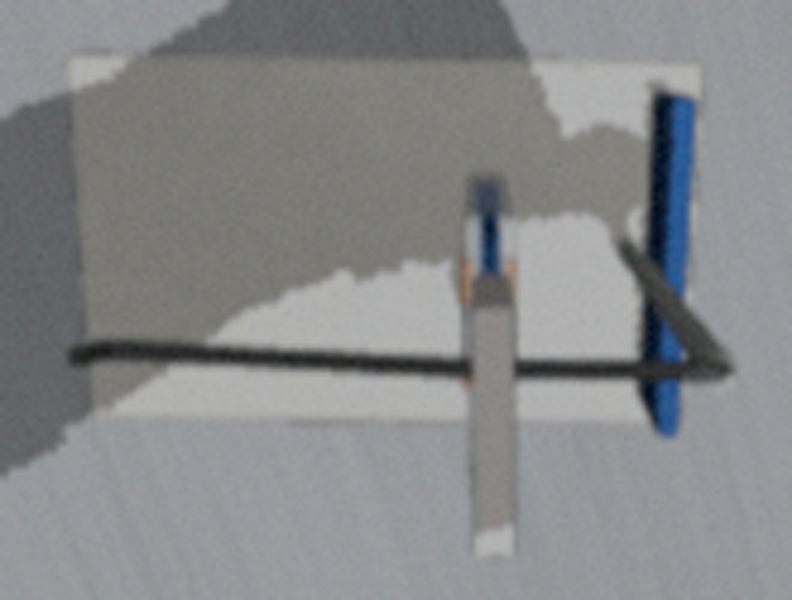

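```bash
python3 - <<'E'
import pickle
from h import *
s,im=pickle.load(open("w1.pkl","rb"));T=Tool(s)
f=lambda u,v:(155+(u+.5)/4.8-.5,95+(v+.5)/4.8-.5)
P=lambda u,v,z:plane(im,f(u,v),z,T)
A,B,C=P(70,57,.008),P(699,64,.008),P(93,413,.008)
print(A,B,C,np.linalg.norm(A-B),np.linalg.norm(A-C))
yaw=np.arctan2(*(B-A)[[1,0]]);print("yaw",yaw)
x=(B-A)/np.linalg.norm(B-A);y=np.array([-x[1],x[0],0])
c=A+.11*x-.065*y;print("stand",c)
r1=P(494,305,.2465);r2=P(495,553,.2465);print("rib",r1,r2,(r1+r2)/2,np.linalg.norm(r1-r2)); 
d=r1-r2;print("rib yaw",np.arctan2(d[1],d[0])-np.pi/2)
post=P(725,370,.2);print("post",post,"pred",c+.086*x)
for nm,cc in(("plate",c),("fromtop",np.array([.5743,.1872,0]))):
  rel=(r1+r2)/2-cc;print(nm,"rib in stand",rel@x,rel@y)
  cp=post-.086*x; 
  for th in(-.22,-.1,0,.1,.22):
    e=cp.copy();e[2]=0;e=e+x*(.03-.085*np.cos(th))+[0,0,.2+.085*np.sin(th)]
    u=proj(im,e,T);print(th,((u-[155,95])*4.8).round(1))
E
```

```text
[0.49069754 0.28450131 0.008     ] [0.69636042 0.22008283 0.008     ] [0.45217713 0.16461248 0.008     ] 0.21551557473154836 0.12592518615677462
yaw -0.303543986853744
stand [0.57623992 0.18959346 0.008     ]
rib [0.61437706 0.20239663 0.2465    ] [0.60064572 0.15566128 0.2465    ] [0.60751139 0.17902895 0.2465    ] 0.04871081348705034
rib yaw -0.2857687878853594
post [0.65747386 0.16543504 0.2       ] pred [0.65830828 0.16388771 0.008     ]
plate rib in stand 0.032999604580389606 -0.0007343606100882477
-0.22 [116.7 344.6]
-0.1 [ 98.5 353.7]
0 [ 86.5 361.8]
0.1 [ 77.8 370.5]
0.22 [ 72.2 381.5]
fromtop rib in stand 0.034135425565446346 0.0021295262923233314
-0.22 [116.7 344.6]
-0.1 [ 98.5 353.7]
0 [ 86.5 361.8]
0.1 [ 77.8 370.5]
0.22 [ 72.2 381.5]
```

```bash

python3 -m inch '{"delta_pos":[[0.024,-0.035,0.4],[0.024,-0.035,0.8],[0.024,-0.035,0.9],[0.024,-0.035,0.9],[0.024,-0.035,0.9]],"rotation":[[0,0,0],[0,0,0],[0,0,0],[0,0,0],[0,0,0]]}' 140
python3 look.py w2
```

```text
time_s: 3.6
tool_pos: [0.6084, 0.1772, 0.2662]
eef_rot: [[0.957, -0.291, 0.006], [-0.291, -0.957, -0.002], [0.006, -0.0, -1.0]]
ft_force: [0.7, 1.2, 0.2]
gripper_width: 0.0389
3.6 [0.60843085 0.17722987 0.26618308] [0.74364653 1.23188544 0.20465767] [ 0.15806225  0.42322967  0.29051433  1.43232725 -0.00249652  2.02458826]
```

View pics/w2.png

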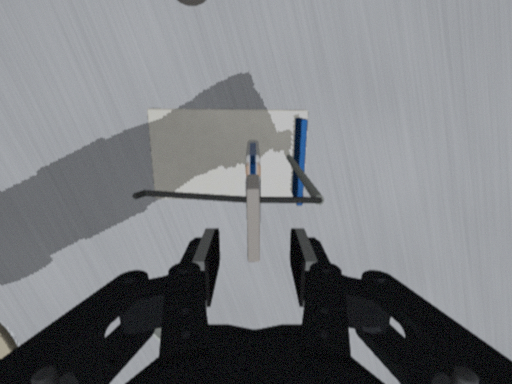

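```bash
python3 - <<'E'
import pickle
from h import *
s,im=pickle.load(open("w2.pkl","rb"));T=Tool(s)
R=s["eef_rot"]
for p in[(253,178),(253.5,262),(253,220)]:
  q=plane(im,p,.2465,T);print(q,R.T@(q-s["tool_pos"]))
q=plane(im,(318,200),.2,T);print(q)
x=np.array([np.cos(-.3),np.sin(-.3),0])
for th in(-.24,-.2,-.15,-.1,0):
    e=q-x*(.056+.085*np.cos(th));e[2]=.2+.085*np.sin(th);print(th,proj(im,e,T))
a=im["pixels"][150:230,120:340];cv2.imwrite("pics/w2z.png",cv2.resize(a,None,fx=3.6,fy=3.6,interpolation=cv2.INTER_CUBIC))
E
```

```text
[0.61623795 0.20813938 0.2465    ] [-0.00166357 -0.03183752  0.01968191]
[0.60026969 0.15482683 0.2465    ] [-0.0014009   0.02381447  0.01966805]
[0.60846686 0.18272951 0.2465    ] [-0.0016917  -0.0052659   0.01967433]
[0.65587421 0.16546863 0.2       ]
-0.24 [147.82319221 191.93297323]
-0.2 [145.50981803 193.09430821]
-0.15 [142.74272569 194.60522968]
-0.1 [140.12641055 196.18223854]
0 [135.40325503 199.53439715]
```

View pics/w2z.png

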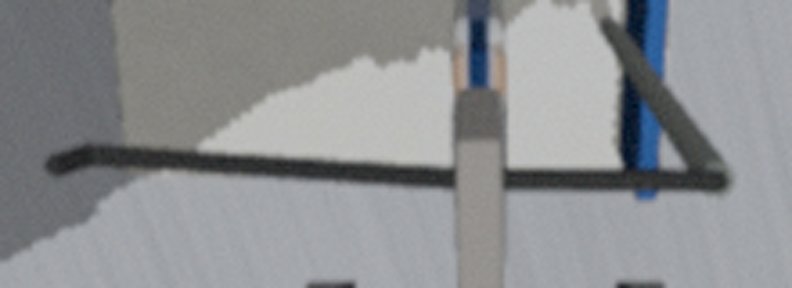

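```bash

python3 -m inch '{"delta_pos":[[-0.012,-0.02,0.25],[-0.012,-0.02,0.48],[-0.012,-0.02,0.5],[-0.012,-0.02,0.5]],"rotation":[[0,0,0],[0,0,0],[0,0,0],[0,0,0]]}'
python3 look.py w3
```

```text
time_s: 4.05
tool_pos: [0.6092, 0.1798, 0.2181]
eef_rot: [[0.957, -0.291, 0.009], [-0.291, -0.957, -0.001], [0.009, -0.001, -1.0]]
ft_force: [1.0, -0.2, 0.5]
gripper_width: 0.0386
4.05 [0.60915385 0.17976024 0.21814605] [ 0.98761161 -0.17510893  0.51213699] [ 0.16186325  0.42912764  0.18298201  1.31620815 -0.00252862  2.02808372]
```

View pics/w3.png

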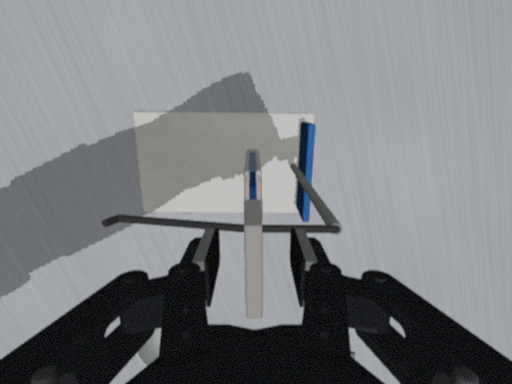

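```bash

python3 -m inch '{"delta_pos":[[-0.01,0,0.02],[-0.01,0,0.02],[-0.01,0,0.02],[-0.01,0,0.02],[-0.01,0,0.02],[-0.01,0,0.02],[-0.01,0,0.02],[-0.01,0,0.02]],"rotation":[[0,-0.006,0],[0,-0.006,0],[0,-0.006,0],[0,-0.006,0],[0,-0.006,0],[0,-0.006,0],[0,-0.006,0],[0,-0.006,0]]}' 255 30
for i in 1 2 3 ; do python3 look.py w4; done
```

```text
time_s: 4.9
tool_pos: [0.6094, 0.1802, 0.2179]
eef_rot: [[0.957, -0.291, 0.003], [-0.291, -0.957, 0.002], [0.003, -0.003, -1.0]]
ft_force: [0.8, -0.2, 5.3]
gripper_width: 0.0072
4.9 [0.60939935 0.18016863 0.21789997] [ 0.80983823 -0.15441126  5.31352804] [1.60547853e-01 4.33747684e-01 1.89473926e-01 1.32275160e+00
 1.44449615e-03 2.02687279e+00]
4.95 [0.60936559 0.18020062 0.21788213] [0.77796803 0.41942461 5.19663367] [1.60593853e-01 4.33747095e-01 1.89429776e-01 1.32275859e+00
 1.47109842e-03 2.02682731e+00]
5.0 [0.60940248 0.18019004 0.2179232 ] [1.66681104 0.46719777 4.92622571] [1.60555424e-01 4.33710924e-01 1.89473942e-01 1.32273672e+00
 1.49733941e-03 2.02681107e+00]
```

View pics/w4.png

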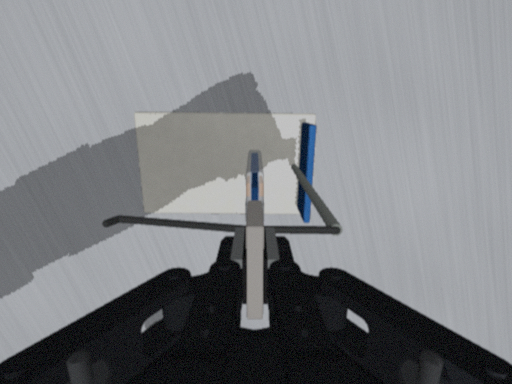

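```bash

python3 -m inch '{"delta_pos":[[0,0,-0.005],[0,0,-0.01],[0,0,-0.01]],"rotation":[[0,0,0],[0,0,0],[0,0,0]]}'
python3 -m inch '{"delta_pos":[[0,0,-0.005],[0,0,-0.01],[0,0,-0.01]],"rotation":[[0,0,0],[0,0,0],[0,0,0]]}'
```

```text
time_s: 5.35
tool_pos: [0.6089, 0.1802, 0.2183]
eef_rot: [[0.957, -0.291, 0.002], [-0.291, -0.957, 0.002], [0.001, -0.002, -1.0]]
ft_force: [0.2, 1.0, -0.0]
gripper_width: 0.0071
time_s: 5.65
tool_pos: [0.6087, 0.1802, 0.219]
eef_rot: [[0.957, -0.291, 0.001], [-0.291, -0.957, 0.002], [0.001, -0.002, -1.0]]
ft_force: [-0.3, 0.2, -1.4]
gripper_width: 0.0078
```

```bash

python3 -m inch '{"delta_pos":[[0,0,-0.025],[0,0,-0.05],[-0.02,0,-0.05],[-0.04,0,-0.05],[-0.04,0,-0.05]],"rotation":[[0,0,0],[0,0,0],[0,0,0],[0,0,0],[0,0,0]]}'
python3 -m inch '{"delta_pos":[[-0.05,0,0.01],[-0.1,0,0.02],[-0.15,0,0.03],[-0.2,0,0.04],[-0.2,0,0.04]],"rotation":[[0,0,0],[0,0,0],[0,0,0],[0,0,0],[0,0,0]]}'
python3 look.py w5
```

```text
time_s: 6.15
tool_pos: [0.6046, 0.1814, 0.2241]
eef_rot: [[0.957, -0.291, 0.001], [-0.291, -0.957, 0.002], [0.001, -0.002, -1.0]]
ft_force: [-1.1, -0.1, -1.1]
gripper_width: 0.0074
time_s: 6.65
tool_pos: [0.5845, 0.1876, 0.22]
eef_rot: [[0.957, -0.29, 0.001], [-0.29, -0.957, 0.002], [0.0, -0.002, -1.0]]
ft_force: [0.4, -0.1, -0.5]
gripper_width: 0.0075
6.65 [0.58447998 0.18755792 0.22003382] [ 0.37912384 -0.14916454 -0.4853903 ] [1.78989764e-01 3.92007566e-01 1.31782604e-01 1.30960559e+00
 1.67648165e-03 2.04439619e+00]
```

View pics/w5.png

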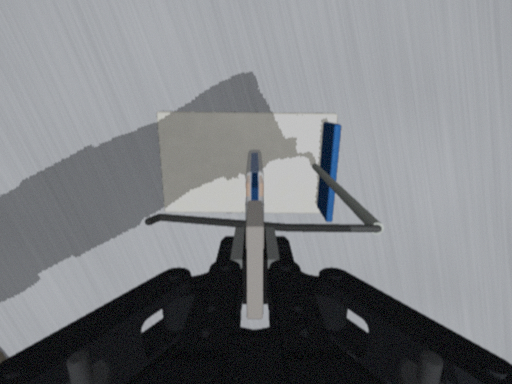

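```bash

python3 -m inch '{"delta_pos":[[-0.05,0,0.01],[-0.1,0,0.02],[-0.15,0,0.03],[-0.2,0,0.04],[-0.2,0,0.04]],"rotation":[[0,0,0],[0,0,0],[0,0,0],[0,0,0],[0,0,0]]}'
python3 -m inch '{"delta_pos":[[-0.05,0,0.01],[-0.1,0,0.02],[-0.15,0,0.03],[-0.2,0,0.04],[-0.2,0,0.04]],"rotation":[[0,0,0],[0,0,0],[0,0,0],[0,0,0],[0,0,0]]}'
echo feel down
python3 -m inch '{"delta_pos":[[0,0,0.01],[0,0,0.02],[0,0,0.02]],"rotation":[[0,0,0],[0,0,0],[0,0,0]]}'
python3 -m inch '{"delta_pos":[[0,0,0.005],[0,0,0.01],[0,0,0.01]],"rotation":[[0,0,0],[0,0,0],[0,0,0]]}'
```

```text
time_s: 7.2
tool_pos: [0.565, 0.1935, 0.216]
eef_rot: [[0.957, -0.29, 0.001], [-0.29, -0.957, 0.002], [0.0, -0.002, -1.0]]
ft_force: [-0.0, -0.3, -1.1]
gripper_width: 0.0077
time_s: 7.7
tool_pos: [0.545, 0.1995, 0.212]
eef_rot: [[0.957, -0.29, -0.0], [-0.29, -0.957, 0.002], [-0.0, -0.002, -1.0]]
ft_force: [0.2, 0.1, -0.9]
gripper_width: 0.0073
feel down
time_s: 8.0
tool_pos: [0.545, 0.1995, 0.2098]
eef_rot: [[0.957, -0.29, -0.0], [-0.29, -0.957, 0.002], [-0.001, -0.001, -1.0]]
ft_force: [-0.5, 0.1, -1.3]
gripper_width: 0.0074
time_s: 8.3
tool_pos: [0.5451, 0.1994, 0.2086]
eef_rot: [[0.957, -0.29, -0.0], [-0.29, -0.957, 0.002], [-0.001, -0.001, -1.0]]
ft_force: [0.3, -0.1, -1.1]
gripper_width: 0.0075
```

```bash

python3 -m inch '{"delta_pos":[[0,0,0.005],[0,0,0.01],[0,0,0.01]],"rotation":[[0,0,0],[0,0,0],[0,0,0]]}'
python3 -m inch '{"delta_pos":[[0,0,0.005],[0,0,0.01],[0,0,0.01]],"rotation":[[0,0,0],[0,0,0],[0,0,0]]}'
```

```text
time_s: 8.6
tool_pos: [0.5451, 0.1994, 0.2076]
eef_rot: [[0.957, -0.29, -0.0], [-0.29, -0.957, 0.002], [-0.001, -0.001, -1.0]]
ft_force: [-0.0, -0.2, -0.4]
gripper_width: 0.0074
time_s: 8.9
tool_pos: [0.5452, 0.1994, 0.2071]
eef_rot: [[0.957, -0.29, 0.0], [-0.29, -0.957, 0.002], [-0.0, -0.002, -1.0]]
ft_force: [-0.8, 0.2, 2.3]
gripper_width: 0.0073
```

```bash

python3 -m inch '{"delta_pos":[[0,0,-0.03],[0,0,-0.054],[-0.04,0,-0.054],[-0.08,0,-0.054],[-0.12,0,-0.054],[-0.14,0,-0.054],[-0.14,0,-0.054]],"rotation":[[0,0,0],[0,0,0],[0,0,0],[0,0,0],[0,0,0],[0,0,0],[0,0,0]]}'
echo up
python3 -m inch '{"delta_pos":[[0,0,-0.005],[0,0,-0.01],[0,0,-0.01]],"rotation":[[0,0,0],[0,0,0],[0,0,0]]}'
python3 -m inch '{"delta_pos":[[0,0,-0.005],[0,0,-0.01],[0,0,-0.01]],"rotation":[[0,0,0],[0,0,0],[0,0,0]]}'
```

```text
time_s: 9.6
tool_pos: [0.5314, 0.2037, 0.2125]
eef_rot: [[0.957, -0.289, 0.0], [-0.289, -0.957, 0.002], [-0.0, -0.002, -1.0]]
ft_force: [-0.3, 0.8, -1.3]
gripper_width: 0.0075
up
time_s: 9.9
tool_pos: [0.5315, 0.2036, 0.2136]
eef_rot: [[0.957, -0.289, 0.0], [-0.289, -0.957, 0.002], [-0.0, -0.002, -1.0]]
ft_force: [-0.0, 0.0, -0.6]
gripper_width: 0.0075
time_s: 10.2
tool_pos: [0.5316, 0.2036, 0.2146]
eef_rot: [[0.957, -0.29, 0.001], [-0.29, -0.957, 0.002], [0.0, -0.002, -1.0]]
ft_force: [-0.5, -0.0, -1.1]
gripper_width: 0.0077
```

```bash

python3 -m inch '{"delta_pos":[[0,0,-0.004],[0,0,-0.008],[0,0,-0.008]],"rotation":[[0,0,0],[0,0,0],[0,0,0]]}'
python3 look.py w6
```

```text
time_s: 10.5
tool_pos: [0.5317, 0.2036, 0.2155]
eef_rot: [[0.957, -0.29, 0.001], [-0.29, -0.957, 0.002], [0.0, -0.002, -1.0]]
ft_force: [0.5, 1.0, -1.3]
gripper_width: 0.0075
10.5 [0.53170575 0.2036174  0.21554193] [ 0.45515622  0.99389124 -1.27091355] [ 2.23901699e-01  3.05786230e-01 -2.82320812e-03  1.26102582e+00
  1.58964165e-03  2.08840831e+00]
```

View pics/w6.png

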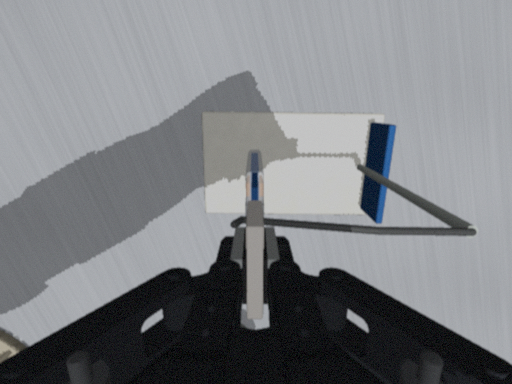

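```bash

python3 -m inch '{"delta_pos":[[0,0,-0.004],[0,0,-0.007],[0,0,-0.007]],"rotation":[[0,0,0],[0,0,0],[0,0,0]]}'

```

```text
time_s: 10.85
tool_pos: [0.5316, 0.2036, 0.2162]
eef_rot: [[0.957, -0.289, 0.001], [-0.289, -0.957, 0.002], [-0.0, -0.002, -1.0]]
ft_force: [-0.8, -0.0, -1.0]
gripper_width: 0.0073
```

```bash

python3 -m inch '{"delta_pos":[[0,0,-0.004],[0,0,-0.007],[0,0,-0.007]],"rotation":[[0,0,0],[0,0,0],[0,0,0]]}'

```

```text
time_s: 11.15
tool_pos: [0.5315, 0.2036, 0.2165]
eef_rot: [[0.957, -0.29, -0.0], [-0.29, -0.957, 0.002], [-0.0, -0.002, -1.0]]
ft_force: [0.1, 1.1, -3.5]
gripper_width: 0.0077
```

```bash

python3 -m inch '{"delta_pos":[[0,0,0.015],[0,0,0.031],[-0.02,0,0.031],[-0.04,0,0.031],[-0.04,0,0.031]],"rotation":[[0,0,0],[0,0,0],[0,0,0],[0,0,0],[0,0,0]]}'
python3 -m inch '{"delta_pos":[[-0.01,0,0],[-0.02,0,0],[-0.02,0,0]],"rotation":[[0,0,0],[0,0,0],[0,0,0]]}'
python3 -m inch '{"delta_pos":[[-0.01,0,0],[-0.02,0,0],[-0.02,0,0]],"rotation":[[0,0,0],[0,0,0],[0,0,0]]}'

```

```text
time_s: 11.65
tool_pos: [0.5274, 0.2049, 0.2136]
eef_rot: [[0.957, -0.289, 0.0], [-0.289, -0.957, 0.002], [-0.0, -0.002, -1.0]]
ft_force: [-0.7, 0.6, -0.7]
gripper_width: 0.0076
time_s: 11.95
tool_pos: [0.5253, 0.2055, 0.2137]
eef_rot: [[0.957, -0.289, 0.0], [-0.289, -0.957, 0.002], [-0.0, -0.002, -1.0]]
ft_force: [-0.0, -0.2, -0.9]
gripper_width: 0.0074
time_s: 12.25
tool_pos: [0.5233, 0.2061, 0.2137]
eef_rot: [[0.957, -0.289, -0.0], [-0.289, -0.957, 0.002], [-0.001, -0.002, -1.0]]
ft_force: [0.4, 0.4, -0.9]
gripper_width: 0.0076
```

```bash

python3 -m inch '{"delta_pos":[[-0.005,0,0.002],[-0.01,0,0.002],[-0.01,0,0.002]],"rotation":[[0,0,0],[0,0,0],[0,0,0]]}'
python3 -m inch '{"delta_pos":[[-0.005,0,0],[-0.01,0,0],[-0.01,0,0]],"rotation":[[0,0,0],[0,0,0],[0,0,0]]}'
python3 -m inch '{"delta_pos":[[-0.005,0,0],[-0.01,0,0],[-0.01,0,0]],"rotation":[[0,0,0],[0,0,0],[0,0,0]]}'

```

```text
time_s: 12.55
tool_pos: [0.5223, 0.2064, 0.2135]
eef_rot: [[0.957, -0.289, -0.0], [-0.289, -0.957, 0.002], [-0.001, -0.002, -1.0]]
ft_force: [-0.6, -0.4, -0.7]
gripper_width: 0.0071
time_s: 12.85
tool_pos: [0.5212, 0.2067, 0.2134]
eef_rot: [[0.957, -0.289, -0.0], [-0.289, -0.957, 0.002], [-0.001, -0.002, -1.0]]
ft_force: [0.0, 0.9, -0.5]
gripper_width: 0.0073
time_s: 13.15
tool_pos: [0.5202, 0.207, 0.2135]
eef_rot: [[0.957, -0.289, -0.0], [-0.289, -0.957, 0.002], [-0.001, -0.002, -1.0]]
ft_force: [-0.9, -0.7, -0.4]
gripper_width: 0.0074
```

```bash

python3 -m inch '{"delta_pos":[[-0.005,0,0],[-0.01,0,0],[-0.015,0,0],[-0.015,0,0]],"rotation":[[0,0,0],[0,0,0],[0,0,0],[0,0,0]]}'
python3 -m inch '{"delta_pos":[[-0.005,0,0],[-0.01,0,0],[-0.015,0,0],[-0.015,0,0]],"rotation":[[0,0,0],[0,0,0],[0,0,0],[0,0,0]]}'
python3 look.py w7
```

```text
time_s: 13.55
tool_pos: [0.5187, 0.2075, 0.2135]
eef_rot: [[0.957, -0.289, -0.0], [-0.289, -0.957, 0.002], [-0.001, -0.002, -1.0]]
ft_force: [-0.3, -0.3, -1.0]
gripper_width: 0.0075
time_s: 13.95
tool_pos: [0.5172, 0.2079, 0.2135]
eef_rot: [[0.957, -0.289, -0.0], [-0.289, -0.957, 0.002], [-0.001, -0.002, -1.0]]
ft_force: [-0.4, -0.4, -0.4]
gripper_width: 0.0077
13.95 [0.51716583 0.20794864 0.21350613] [-0.39005076 -0.43677385 -0.41938652] [ 2.37340015e-01  2.84187645e-01 -3.74365462e-02  1.24892959e+00
  1.74602200e-03  2.10123596e+00]
```

View pics/w7.png

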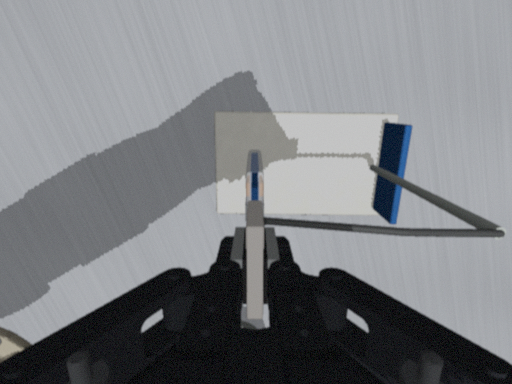

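```bash

python3 -m inch '{"delta_pos":[[-0.008,0,0],[-0.016,0,0],[-0.025,0,0],[-0.025,0,0]],"rotation":[[0,0,0],[0,0,0],[0,0,0],[0,0,0]]}'
python3 -m inch '{"delta_pos":[[-0.008,0,0],[-0.016,0,0],[-0.025,0,0],[-0.025,0,0]],"rotation":[[0,0,0],[0,0,0],[0,0,0],[0,0,0]]}'
python3 -m inch '{"delta_pos":[[-0.02,0,0],[-0.04,0,0],[-0.06,0,0],[-0.08,0,0],[-0.1,0,0],[-0.1,0,0],[-0.1,0,0]],"rotation":[[0,0,0],[0,0,0],[0,0,0],[0,0,0],[0,0,0],[0,0,0],[0,0,0]]}'
python3 look.py w8
```

```text
time_s: 14.4
tool_pos: [0.5147, 0.2087, 0.2135]
eef_rot: [[0.957, -0.289, -0.0], [-0.289, -0.957, 0.002], [-0.001, -0.002, -1.0]]
ft_force: [-0.2, -0.2, -1.7]
gripper_width: 0.0074
time_s: 14.8
tool_pos: [0.5121, 0.2095, 0.2135]
eef_rot: [[0.957, -0.289, -0.0], [-0.289, -0.957, 0.002], [-0.001, -0.002, -1.0]]
ft_force: [0.2, -0.1, -0.5]
gripper_width: 0.0074
time_s: 15.5
tool_pos: [0.5025, 0.2124, 0.2136]
eef_rot: [[0.957, -0.289, -0.0], [-0.289, -0.957, 0.002], [-0.001, -0.002, -1.0]]
ft_force: [1.2, -0.2, -1.2]
gripper_width: 0.0071
15.5 [0.50253555 0.21238151 0.21358093] [ 1.2122866  -0.15918829 -1.23636371] [ 2.51741400e-01  2.61401430e-01 -6.78827222e-02  1.24123694e+00
  1.69974697e-03  2.11536379e+00]
```

View pics/w8.png

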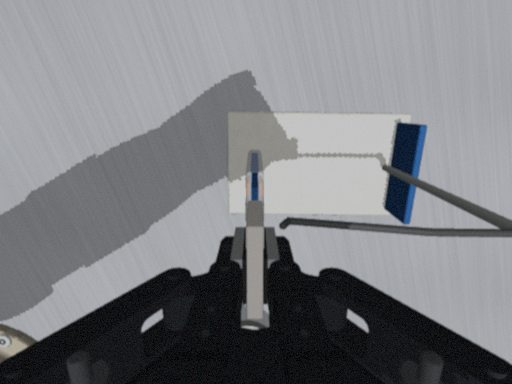

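```bash

python3 -m inch '{"delta_pos":[[-0.15,0,0],[-0.3,0,-0.1],[-0.3,0,-0.3],[-0.3,0,-0.5],[-0.3,0,-0.5]],"rotation":[[0,0,0],[0,0,0],[0,0,0],[0,0,0],[0,0,0]]}'
python3 -m inch '{"delta_pos":[[0,0.3,0],[0,0.6,0],[0,1,0],[0,1,0]],"rotation":[[0,0,0],[0,0,0],[0,0,0],[0,0,0]]}'
python3 -m inch '{"delta_pos":[[0.2,0.4,0],[0.4,0.8,0],[0.6,1,0],[0.6,1,0]],"rotation":[[0,0,0],[0,0,0],[0,0,0],[0,0,0]]}'
python3 -m inch '{"delta_pos":[[0.2,0.4,0],[0.4,0.8,0],[0.6,1,0],[0.6,1,0]],"rotation":[[0,0,0.01],[0,0,0.02],[0,0,0.02],[0,0,0.02]]}'
```

```text
time_s: 16.05
tool_pos: [0.4741, 0.2218, 0.2672]
eef_rot: [[0.958, -0.288, 0.005], [-0.288, -0.958, 0.003], [0.004, -0.005, -1.0]]
ft_force: [0.5, 0.4, 0.0]
gripper_width: 0.0075
time_s: 16.45
tool_pos: [0.443, 0.1234, 0.2662]
eef_rot: [[0.957, -0.291, 0.003], [-0.291, -0.957, 0.002], [0.003, -0.003, -1.0]]
ft_force: [0.1, 1.3, -1.1]
gripper_width: 0.0076
time_s: 16.85
tool_pos: [0.4724, 0.0082, 0.2654]
eef_rot: [[0.956, -0.295, 0.004], [-0.295, -0.956, 0.002], [0.003, -0.003, -1.0]]
ft_force: [-0.3, 0.9, -0.5]
gripper_width: 0.0071
time_s: 17.25
tool_pos: [0.5014, -0.1069, 0.2644]
eef_rot: [[0.945, -0.328, 0.004], [-0.328, -0.945, 0.001], [0.004, -0.003, -1.0]]
ft_force: [-0.1, 0.6, -0.3]
gripper_width: 0.0075
```

```bash

python3 -m inch '{"delta_pos":[[0.3,0,0],[0.6,-0.2,0],[0.6,-0.4,0],[0.6,-0.4,0],[0.6,-0.4,0]],"rotation":[[0,0,0],[0,0,0],[0,0,0],[0,0,0],[0,0,0]]}'
python3 look.py w9; python3 - <<'E'
from bench import viewer
import cv2
a=viewer.get_image("scene")["pixels"][100:280,170:380];cv2.imwrite("pics/s9.png",cv2.resize(a,None,fx=3.5,fy=3.3,interpolation=cv2.INTER_CUBIC))
E
```

```text
time_s: 17.75
tool_pos: [0.5706, -0.087, 0.2642]
eef_rot: [[0.946, -0.325, 0.003], [-0.325, -0.946, 0.002], [0.002, -0.002, -1.0]]
ft_force: [0.3, -0.8, -1.1]
gripper_width: 0.0074
17.75 [ 0.57061491 -0.0869962   0.26423482] [ 0.32014653 -0.80280355 -1.13824542] [-0.29161227  0.3095915   0.1210983   1.38026198  0.00242039  1.61041901]
```

View pics/w9.png

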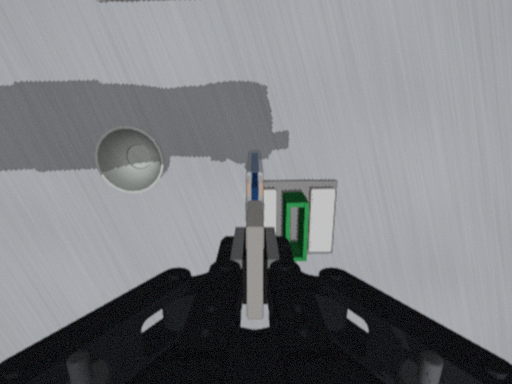

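View pics/s9.png

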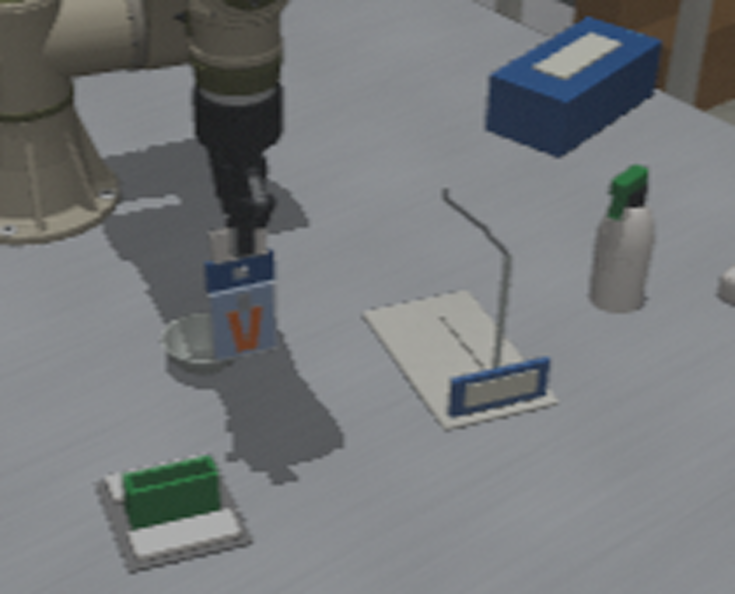

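```bash
python3 - <<'E'
import pickle,cv2
s,im=pickle.load(open("w9.pkl","rb"))
a=im["pixels"][165:275,240:350];cv2.imwrite("pics/w9z.png",cv2.resize(a,None,fx=5.4,fy=5.4,interpolation=cv2.INTER_CUBIC))
E
```

```text
(no output)
```

View pics/w9z.png

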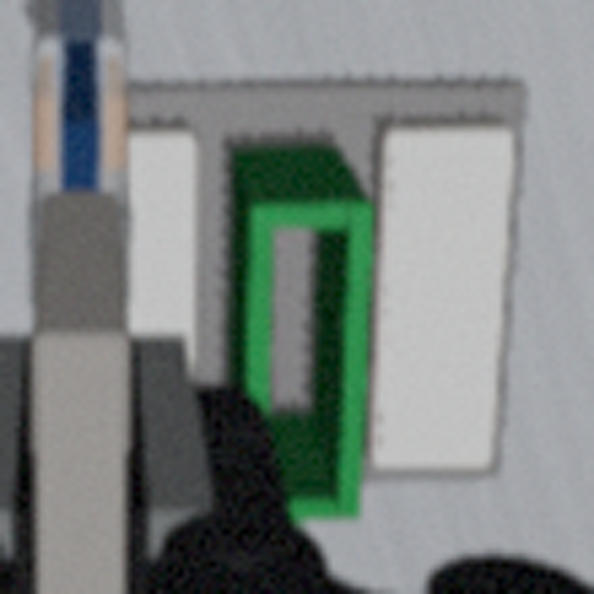

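```bash
python3 - <<'E'
import pickle
from h import *
s,im=pickle.load(open("w9.pkl","rb"));T=Tool(s);R=s["eef_rot"]
f=lambda u,v:(240+(u+.5)/5.4-.5,165+(v+.5)/5.4-.5)
P=lambda u,v,z:plane(im,f(u,v),z,T)
A,B,C=P(249,203,.056),P(373,203,.056),P(358,518,.056)
print(A,B,C,np.linalg.norm(A-B),np.linalg.norm(B-C))
c=(A+C)/2;d=B-C;yaw=np.arctan2(d[1],d[0])-np.pi/2;print("c",c,"yaw",yaw,np.arctan2(*(B-A)[[1,0]]))
q=P(524,82,.006);x=np.array([np.cos(yaw),np.sin(yaw),0]);y=np.array([-x[1],x[0],0]);print("c2",q-.065*x-.06*y)
cc=c
# rib in tool
for uv in[(80,333),]:
  r=P(*uv,T[2,3]-.124+.152);print("rib far top end in tool",R.T@(r-s["tool_pos"]))
# pack bottom far edge: bottom z
r=plane(im,(254.5,154),T[2,3]-.124,T);print(R.T@(r-s["tool_pos"]))
print("tool yaw",np.arctan2(R[1,0],R[0,0]))
E
```

```text
[ 0.59322685 -0.14491868  0.056     ] [ 0.62150068 -0.15464662  0.056     ] [ 0.59446093 -0.23561085  0.056     ] 0.02990053672114775 0.08536014402411098
c [ 0.59384389 -0.19026476  0.056     ] yaw -0.3223247775082463 -0.33137457305364654
c2 [ 0.59274716 -0.1904891   0.006     ]
rib far top end in tool [-0.00081968 -0.02203805 -0.02794665]
[-0.0008173  -0.02888357  0.12407122]
tool yaw -0.3312349046935676
```

```bash

python3 -m inch '{"delta_pos":[[0.2,0.3,0],[0.4,0.6,0],[0.558,0.875,0],[0.558,0.875,0.25],[0.558,0.875,0.5],[0.558,0.875,0.5],[0.558,0.875,0.5]],"rotation":[[0,0,-0.004],[0,0,-0.004],[0,0,-0.004],[0,0,-0.004],[0,0,-0.004],[0,0,-0.004],[0,0,-0.004]]}'
python3 look.py w10
```

```text
time_s: 18.55
tool_pos: [0.5941, -0.189, 0.2151]
eef_rot: [[0.947, -0.321, 0.003], [-0.321, -0.947, 0.002], [0.002, -0.002, -1.0]]
ft_force: [0.4, 0.1, -1.7]
gripper_width: 0.0075
18.55 [ 0.59406985 -0.18895515  0.21507896] [ 0.37239624  0.05346482 -1.72096104] [-0.43794356  0.41158411  0.14895258  1.30632334  0.00269592  1.45999924]
```

View pics/w10.png

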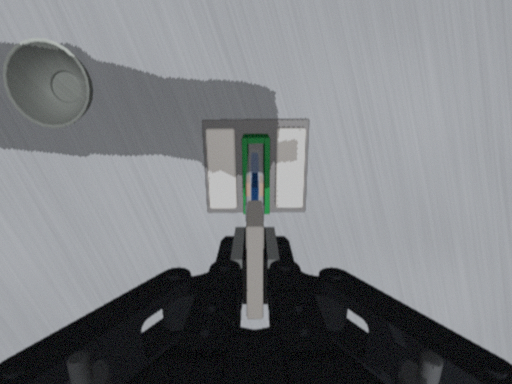

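```bash
python3 - <<'E'
import pickle,cv2
from h import *
s,im=pickle.load(open("w10.pkl","rb"));T=Tool(s);R=s["eef_rot"]
a=im["pixels"][110:225,195:315];cv2.imwrite("pics/w10z.png",cv2.resize(a,None,fx=5,fy=5,interpolation=cv2.INTER_CUBIC))
for p in [(.5935,-.1905)]:
  d=np.array([*p,s["tool_pos"][2]])-s["tool_pos"];print(R.T@d)
print(s["tool_pos"])
f=lambda u,v:(195+(u+.5)/5-.5,110+(v+.5)/5-.5)
t=lambda u,v,z:print((u,v,z),R.T@(plane(im,f(u,v),z,T)-s["tool_pos"]))
for u in (240,370): t(u,130,.056)
E
```

```text
[-4.32001426e-05  1.64602342e-03 -4.16713731e-06]
[ 0.59406985 -0.18895515  0.21507896]
(240, 130, 0.056) [-0.01328329 -0.04249049  0.15915673]
(370, 130, 0.056) [ 0.0139279  -0.04249635  0.15921466]
```

View pics/w10z.png

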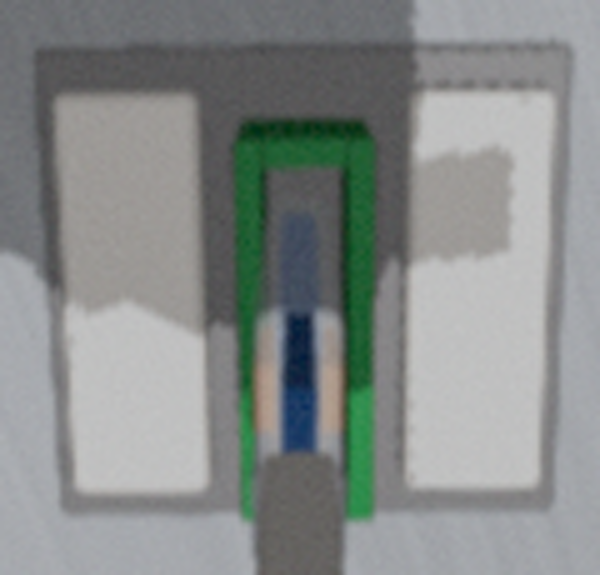

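```bash

python3 -m inch '{"delta_pos":[[0.008,-0.012,0.1],[0.008,-0.012,0.2],[0.008,-0.012,0.27],[0.008,-0.012,0.27],[0.008,-0.012,0.27]],"rotation":[[0,0,0],[0,0,0],[0,0,0],[0,0,0],[0,0,0]]}'
python3 look.py w11
python3 -m inch '{"delta_pos":[[0,0,0.03],[0,0,0.06],[0,0,0.09],[0,0,0.12],[0,0,0.15],[0,0,0.15]],"rotation":[[0,0,0],[0,0,0],[0,0,0],[0,0,0],[0,0,0],[0,0,0]]}'

```

```text
time_s: 19.1
tool_pos: [0.5959, -0.188, 0.1888]
eef_rot: [[0.947, -0.321, 0.004], [-0.321, -0.947, 0.001], [0.003, -0.002, -1.0]]
ft_force: [-0.3, 0.6, -1.5]
gripper_width: 0.0073
19.1 [ 0.59588953 -0.18801733  0.18876255] [-0.27997063  0.58917964 -1.53622684] [-0.43530776  0.42151528  0.09949875  1.24557189  0.00265641  1.46217763]
time_s: 19.75
tool_pos: [0.5967, -0.1889, 0.1752]
eef_rot: [[0.947, -0.321, 0.007], [-0.321, -0.947, -0.001], [0.007, -0.001, -1.0]]
ft_force: [-0.7, -1.0, -1.4]
gripper_width: 0.0071
```

View pics/w11.png

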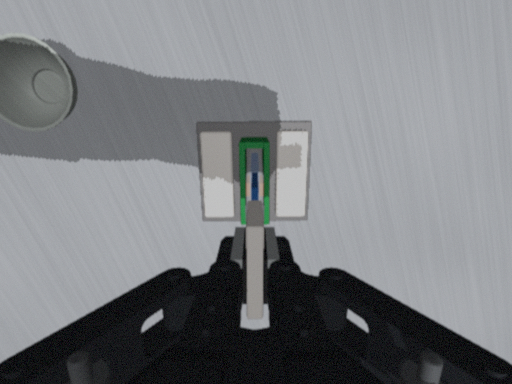

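```bash

python3 -m inch '{"delta_pos":[[-0.01,0,0],[-0.02,0,0],[-0.02,0,0]],"rotation":[[0,-0.004,0],[0,-0.004,0],[0,-0.004,0]]}'
python3 look.py w12
python3 - <<'E'
import pickle,cv2
s,im=pickle.load(open("w12.pkl","rb"))
a=im["pixels"][110:235,195:315];cv2.imwrite("pics/w12z.png",cv2.resize(a,None,fx=4.7,fy=4.7,interpolation=cv2.INTER_CUBIC))
E
```

```text
time_s: 20.05
tool_pos: [0.5946, -0.1882, 0.1749]
eef_rot: [[0.947, -0.321, -0.0], [-0.321, -0.947, 0.001], [-0.0, -0.001, -1.0]]
ft_force: [-0.3, -1.0, -0.6]
gripper_width: 0.0076
20.05 [ 0.59457552 -0.18823447  0.17487287] [-0.26052112 -0.99118405 -0.61329774] [-4.35666690e-01  4.27959078e-01  7.50387762e-02  1.21830918e+00
  8.94261590e-04  1.46219939e+00]
```

View pics/w12z.png

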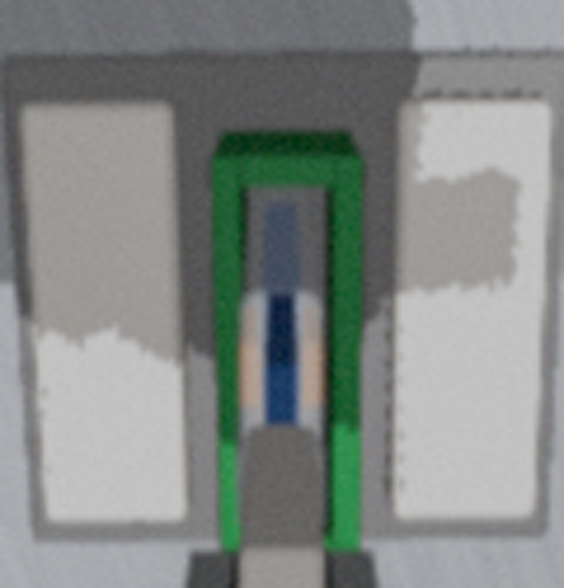

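```bash

python3 -m inch '{"delta_pos":[[0.008,0,0.03],[0.008,0,0.06],[0.008,0,0.09],[0.008,0,0.12],[0.008,0,0.15],[0.008,0,0.15]],"rotation":[[0,0,0],[0,0,0],[0,0,0],[0,0,0],[0,0,0],[0,0,0]]}'

```

```text
time_s: 20.7
tool_pos: [0.5951, -0.1883, 0.1592]
eef_rot: [[0.947, -0.321, -0.001], [-0.321, -0.947, 0.001], [-0.001, -0.001, -1.0]]
ft_force: [0.3, -1.2, -1.4]
gripper_width: 0.0073
```

```bash

python3 -m inch '{"delta_pos":[[0,0,0.03],[0,0,0.06],[0,0,0.09],[0,0,0.12],[0,0,0.15],[0,0,0.15]],"rotation":[[0,0,0],[0,0,0],[0,0,0],[0,0,0],[0,0,0],[0,0,0]]}'
python3 -m inch '{"delta_pos":[[0,0,0.02],[0,0,0.04],[0,0,0.06],[0,0,0.08],[0,0,0.08]],"rotation":[[0,0,0],[0,0,0],[0,0,0],[0,0,0],[0,0,0]]}'

```

```text
time_s: 21.3
tool_pos: [0.5948, -0.1882, 0.1435]
eef_rot: [[0.947, -0.321, -0.001], [-0.321, -0.947, 0.002], [-0.002, -0.001, -1.0]]
ft_force: [-0.7, -0.5, -1.0]
gripper_width: 0.0077
time_s: 21.8
tool_pos: [0.5947, -0.1881, 0.1352]
eef_rot: [[0.947, -0.321, -0.002], [-0.321, -0.947, 0.002], [-0.002, -0.001, -1.0]]
ft_force: [1.1, -1.1, -2.2]
gripper_width: 0.0072
```

```bash

python3 -m inch '{"delta_pos":[[0,0,0.01],[0,0,0.02],[0,0,0.03],[0,0,0.03]],"rotation":[[0,0,0],[0,0,0],[0,0,0],[0,0,0]]}'
python3 -m inch '{"delta_pos":[[0,0,0.005],[0,0,0.01],[0,0,0.01]],"rotation":[[0,0,0],[0,0,0],[0,0,0]]}'
python3 -m inch '{"delta_pos":[[0,0,0.005],[0,0,0.01],[0,0,0.01]],"rotation":[[0,0,0],[0,0,0],[0,0,0]]}'

```

```text
time_s: 22.2
tool_pos: [0.5947, -0.1881, 0.132]
eef_rot: [[0.947, -0.321, -0.002], [-0.321, -0.947, 0.002], [-0.002, -0.001, -1.0]]
ft_force: [-0.7, -1.7, -1.0]
gripper_width: 0.0073
time_s: 22.5
tool_pos: [0.5947, -0.1882, 0.131]
eef_rot: [[0.947, -0.321, -0.002], [-0.321, -0.947, 0.002], [-0.002, -0.001, -1.0]]
ft_force: [-0.9, -1.2, -0.3]
gripper_width: 0.0076
time_s: 22.8
tool_pos: [0.5949, -0.1881, 0.1308]
eef_rot: [[0.947, -0.321, -0.001], [-0.321, -0.947, 0.002], [-0.001, -0.001, -1.0]]
ft_force: [-0.7, -1.4, 4.3]
gripper_width: 0.0073
```

```bash

python3 -m inch '{"delta_pos":[[0,0,0],[0,0,0],[0,0,0],[0,0,0],[0,0,0]],"rotation":[[0,0,0],[0,0,0],[0,0,0],[0,0,0],[0,0,0]]}' 120
python3 look.py w13
```

```text
time_s: 23.3
tool_pos: [0.5949, -0.188, 0.1305]
eef_rot: [[0.947, -0.321, -0.001], [-0.321, -0.947, 0.002], [-0.002, -0.002, -1.0]]
ft_force: [-0.7, -0.8, -0.5]
gripper_width: 0.045
23.3 [ 0.59486159 -0.18804068  0.1305036 ] [-0.66199487 -0.80568418 -0.54641708] [-4.35381273e-01  4.52560031e-01  1.93147026e-03  1.12218065e+00
  1.29346157e-03  1.46253544e+00]
```

View pics/w13.png

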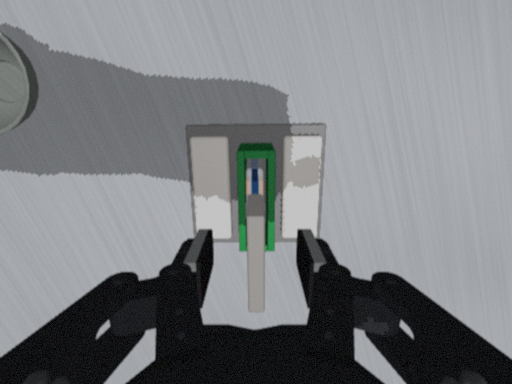

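Released, with the pack standing in the slot and the rib at (256, 195–310), clear of both fingers. Retreating straight up.

```bash

python3 -m inch '{"delta_pos":[[0,0,-0.2],[0,0,-0.5],[0,0,-0.9],[0,0,-1],[0,0,-1]],"rotation":[[0,0,0],[0,0,0],[0,0,0],[0,0,0],[0,0,0]]}'
python3 -m inch '{"delta_pos":[[0,-0.3,-0.2],[0,-0.6,-0.2],[0,-0.6,-0.2],[0,-0.6,-0.2]],"rotation":[[0,0,0],[0,0,0],[0,0,0],[0,0,0]]}'
python3 look.py w14
python3 - <<'E'
from bench import viewer
import cv2
a=viewer.get_image("scene")["pixels"][100:310,120:380];cv2.imwrite("pics/s14.png",cv2.resize(a,None,fx=2.8,fy=2.8,interpolation=cv2.INTER_CUBIC))
E
```

```text
time_s: 23.85
tool_pos: [0.5963, -0.1888, 0.233]
eef_rot: [[0.947, -0.321, 0.003], [-0.321, -0.947, -0.0], [0.003, -0.001, -1.0]]
ft_force: [0.7, -0.4, 0.2]
gripper_width: 0.0451
time_s: 24.25
tool_pos: [0.615, -0.1312, 0.2512]
eef_rot: [[0.947, -0.32, 0.001], [-0.32, -0.947, 0.001], [0.0, -0.001, -1.0]]
ft_force: [-1.2, 0.4, 0.1]
gripper_width: 0.0451
24.25 [ 0.61497006 -0.1312162   0.25120533] [-1.17570878  0.41218131  0.11281743] [-3.38133066e-01  4.18193014e-01  2.46665158e-01  1.39898070e+00
  7.18413445e-04  1.55827397e+00]
```

View pics/w14.png

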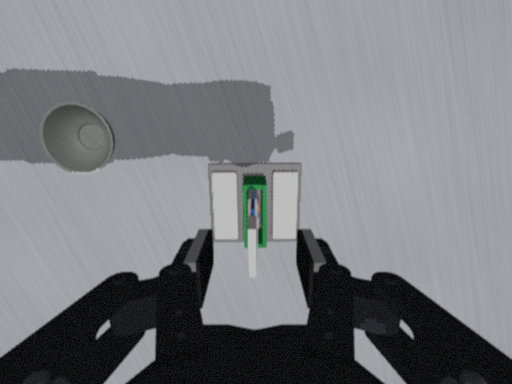

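View pics/s14.png

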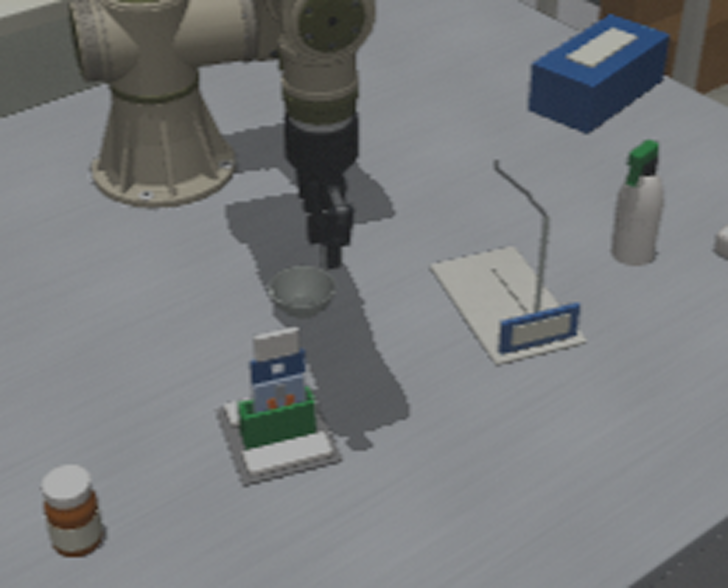

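```bash
python3 - <<'E'
import pickle
from h import *
from bench import bot
s,im=pickle.load(open("w14.pkl","rb"));T=Tool(s)
c=(plane(im,(252.5,228),.158,T)+plane(im,(252,276),.158,T))/2-[.5935,-.1905,0]
y=-.325;print("rib rel slot",c[0]*np.cos(y)+c[1]*np.sin(y),-c[0]*np.sin(y)+c[1]*np.cos(y))
print(bot.read_state()["time_s"]);bot.close_job()
E
```

```text
rib rel slot -0.0014478674846043391 0.005394170300773093
24.35
the job is handed in; nothing more can be done
```

The pack is off the peg and standing rib up in the green slot, released. I handed the job in at about 24.4 s.

- **Peg:** I felt the wire from above and from below. It is bent down by about 0.18 rad, which agrees with the camera estimate of about 0.2. I lifted the hole over the tip without any clear contact in the force readings.
- **Forces on the stand:** The largest reading was about 5.3 N, when the closing fingers pushed the pack down on the peg. That is about 6 N on the peg once the pack's weight is added. I relieved it at once.
- **Placing:** The pack touched the slot floor at about 4 to 5 N, with the TCP at z = 0.131 m against 0.130 m expected.
- **Last checks:** The last pictures show the pack upright in the slot and the gripper clear. The bowl, jar and spray bottle look where they stood; I did not measure them.
- **Rib position:** By camera, the rib top is about 1.4 mm from the slot centre along x and 5 mm along y. The y figure is at the edge of the 5 mm play along that side, so part of it is probably pixel-picking error. It is still inside the 9 mm limit.

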